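# Lever up the lid of the drying box

## Task

Raise the heavy steel lid of the drying box with its lever, using only your fingertips and grasping nothing: push the lever endways, at the rear edge of its broad pad, until it is fully home with its tip under the lid's lip, then press the pad down until the lip has risen about 3 cm. The job ends while you are still holding the pad down with the lid up; touch nothing but the lever, press no harder than it needs, never lift the lever out of its fork, and leave everything else where it stands.

Things in the scene. Friction and masses are not known exactly. Their poses are not given: they have to be found in the camera images.
- drying_box: fixed low wooden drying box on a plywood baseboard, with a forked stand before it. Origin on the table straight below the fulcrum bar; x points level from the lever's pad to the box (the way the lever is pushed home), z up. Box x 110 to 250 mm, 180 mm wide, 111 mm high; baseboard x -65 to 265, 184 wide, 12 thick. A sloping ledge, top at z 70 mm (x 28) to 60 mm (x 110), carries the lever's heavy tip
- fulcrum (a point): top of the steel fulcrum bar in the middle of the fork, 100 mm above the table; axes as the drying box. Fork: two wooden cheeks, x -20 to +20 mm, 26 mm apart inside, 46 mm over all, tops 135 mm above the table
- lid (a joint): angle of the steel lid (174x184x8 mm, about 1.5 kg) about its hinge at the far side of the box, rad; 0 shut, grows as it opens (stop at 0.9). The lip rises 174 mm times its sine. It falls shut by its weight
- lid_lip (a point): underside of the lid's free front edge, at its middle; when shut at x = 76 mm, z = 111 mm of the drying box, overhanging the box front by 34 mm, 8 mm above the lever's tip
- lever: loose wooden lever 320x24x12 mm, 0.66 kg, resting in the fork, sloping 0.12 rad down to its heavy steel tip. Origin on its underside, over the fulcrum when home; x along it to the tip, z up. Drawn back 28 to 36 mm at the start, tip short of the lip; sliding it along the drying box's x takes about 2 to 6 N. A 60 mm cross cleat (front face x = -20 mm) meets the fork and stops it when home
- lever_pad (a point): centre of the top face of the lever's pad, a plywood plate 90 mm along the lever, 80 wide, 10 thick, 200 mm behind the lever's origin; axes as the lever; about 0.15 m up at the start. Push at its flat rear edge, 45 mm behind this point. Once home, pressing it takes 4 to 8 N; the lip is up 30 mm when this point is about 65 mm above the table (15 mm more and the lever meets the table)
- lever_tip (a point): top edge of the end of the lever's steel tip block (37x44x42 mm), at its middle; axes as the lever. When home it lies about 100 mm along the drying box's x from its origin, 24 mm in under the lip
- mug_4: bystander: open bamboo mug without handle, 93 mm wide, 90 mm high; origin under its base
- tape_clear: bystander: roll of tape lying flat, 97 mm across, 48 mm high; origin under its middle
- block_small: bystander: small wooden block 27x22x21 mm; origin under its middle
- stick_2: bystander: short split stick 60x26x9 mm; origin under its middle
- glue_bottle: bystander: white glue bottle with a nozzle, 54 mm wide, 146 mm high; origin under its base
- block_pale: bystander: pale block 39x30x13 mm; origin under its middle

How it is judged:
By the outcome, as a careful person would: the job done as asked, in the order asked, and still so for the second after the job is handed in, while the arm keeps its last pose, push and grip.
It also fails if it takes over 45 s, if anything falls off the work surface, if the arm or the gripper's body presses on something with over 40 N, if the wrist force passes 120 N, or if a joint passes its speed limit or range.

## Robot

A 6-joint arm with a two-finger parallel gripper is mounted at the origin on a cart in front of the work surface, level with it; the furniture and walls round the work are solid. World frame = base frame: x ahead of the robot, y to its left, z up, the work surface at z = 0. Lengths are in mm, angles in rad, forces in N, time in s.
With the tool pointing down it reaches from about 250 to 725 mm from the base axis. Payload 9.7 kg.
Tool frame: the origin (TCP) lies between the finger pads; the fingertips stand 22 mm ahead of it and the grasp point (between the pads) lies 3 mm ahead of it; z points along the fingers, y is the line along which they close (so a half turn about z gives the same grasp; the last joint's range is limited). The gripper opens to 85 mm and grips with 20 to 120 N. Pads are 22 mm wide; open, the fingers measure 114 mm over their backs; the gripper's body (76 mm by 85 mm) begins 54 mm behind the grasp point. The pads swing forward as they close: fully open they stand 13 mm farther back than shut.
Start: joints at [1.216, 0.087, 0.176, 1.66, 0, 1.571], TCP at [191.069, 515.742, 253.284] pointing down, gripper open.
Joint ranges: [-3.13, 3.13], [-0.85, 1.81], [-1.15, 1.24], [-2.2, 2.28], [-1.44, 1.52], [-3.14, 3.14]. Speed limits (rad/s): [2.22, 2.22, 2.57, 3.14, 3.14, 3.14].

## Interface

Orientations are given as a unit quaternion [x, y, z, w].
In Python, from workcell import read_state, grab_frame, sign_off gives the robot as it stands.
- The arm moves only by the tool move_arm, never from a script. Its argument "moves" is a list of rows, each a list of 2 entries, a list of its own where there are three numbers: the shift along the tool's x, y, z in mm, then the turn, a rotation vector about the tool's x, y, z in degrees. A call has 1 to 20 rows; each row shifts and turns the commanded pose from where the row before left it, along the tool's axes as they then stand; what a row does not reach is not made up. A row lasts 1/8 s, in which the tool goes at most 62.5 mm and 10.7 degrees, less where a joint would pass 70% of its speed; a pose out of reach is approached as far as the arm can. A call is refused whole if a number of a shift passes 62.5 or a number of a turn 10.7, either way. A call with a gripper value outside its range is refused whole. "claw" is the opening, from -1 (shut) to 1 (fully open), set as the call begins (left out, the last holds). The fingers move at their own pace and stop on an object; the grip force is fixed at half the most. Time passes only in rows, so rows that do not move let the fingers close. It gives the time, the measured TCP pose, the force, the opening and the grip force at its end, in the units of the state.
- read_state(): the state, without advancing time (a new reading comes with each control period).
- grab_frame(name): name is "scene" or "top" or "wrist"; returns a dict with "color" (420x560x3 uint8, red, green, blue), "depth" (420x560 float32, mm along the optical axis (not along the pixel's ray), 0 where there is no reading), "fx", "fy", "cx", "cy" (pixels), "k1" (the pictures are not rectified: a ray, as slopes to the right and down, at radius r is drawn at 1 + k1 r^2 times it, then the intrinsics apply), "extrinsics" (4x4, takes a point from camera to world coordinates); the wrist camera has in their place "hand_eye" (4x4, takes a point from camera to tool coordinates, whose origin is the TCP and whose axes are the flange's). Camera axes: x right, y down, z forward; pixel columns grow to the right and rows downward; lengths in mm; the calibration is good to about 2 mm. A picture is of the moment at which its call begins: read the wrist's pose just before it.
- sign_off(): hands the job in; it is judged then, once.
The state is a dict: "clock": time; "qpos": joint angles; "qvel": joint speeds; "effort": joint torques, N m; "ee_pos": TCP position; "ee_rot": TCP orientation; "force": force on the tool from outside, world axes, zero at the start; "torque": the same for the moment, N m; "width": finger opening in mm; "gripper_force": force on a finger pad.
Only numpy, scipy, OpenCV 4.12 (cv2) and the standard library are available. Lean on these libraries where they do the work, as an engineer would, in place of code of your own. Each camera call takes 0.05 s, during which the arm holds its last target. There are 200 camera calls.

## Working session

There is one attempt and no reset: what is moved stays moved. The work goes in short steps, Python scripts to look and compute and a tool call to move; the robot and the scene stay as the last step left them, time stands still between calls to the robot, and variables do not carry over. Pictures are saved under pics/ and viewed, at most 10 in all, crops included, and the job is handed in when it is done.

Besides the shell and the picture viewer there is one more tool, called after "Request:" by a JSON object that holds its "name" and its "arguments", one argument or row to a line. move_arm: Moves the arm, as the interface text tells. Its arguments: {"type":"object","properties":{"moves":{"type":"array","items":{"type":"array"}},"claw":{"type":"number"}},"required":["moves"]}

```bash
mkdir -p pics
cat > h.py <<'E'
import numpy as np,cv2
from workcell import read_state,grab_frame,sign_off
from scipy.spatial.transform import Rotation as R
def save(n,f): np.savez(f'{n}.npz',**f); cv2.imwrite(f'pics/{n}.png',f['color'][...,::-1])
def pts(f,uv):
    "world points from pixels (u,v) with depth"
    uv=np.atleast_2d(uv).astype(float)
    K=np.array([[f['fx'],0,f['cx']],[0,f['fy'],f['cy']],[0,0,1.]])
    n=cv2.undistortPoints(uv[:,None],K,np.array([float(f['k1']),0,0,0]))[:,0]
    d=np.array([f['depth'][int(v),int(u)] for u,v in uv])
    c=np.c_[n*d[:,None],d]; T=f['extrinsics']
    return c@T[:3,:3].T+T[:3,3]
E
python3 - <<'E'
from h import *
for n in('scene','top'): save(n,grab_frame(n))
s=read_state();print(s)
E
```

```text
{'clock': 0.1, 'qpos': array([1.21598997e+00, 8.73956233e-02, 1.75227017e-01, 1.65980051e+00,
       1.91316290e-05, 1.57079811e+00]), 'qvel': array([-0.00063041, -0.00110087,  0.00193309, -0.00324286, -0.0004973 ,
        0.00151102]), 'effort': array([-1.24458657e-03, -5.21561444e+01,  4.65654588e+01,  1.60972303e-02,
       -5.53055440e-05,  5.25219122e-06]), 'ee_pos': array([191.00899139, 515.57933534, 252.66614877]), 'ee_rot': array([ 1.76474959e-01,  9.84304955e-01, -5.75501911e-04, -1.12898386e-04]), 'force': array([-0.15476789,  0.98637649, -0.3281195 ]), 'torque': array([-0.01210292,  0.01455523, -0.01243766]), 'gripper_force': 0.0, 'width': 85.4852839679561}
```

View pics/top.png

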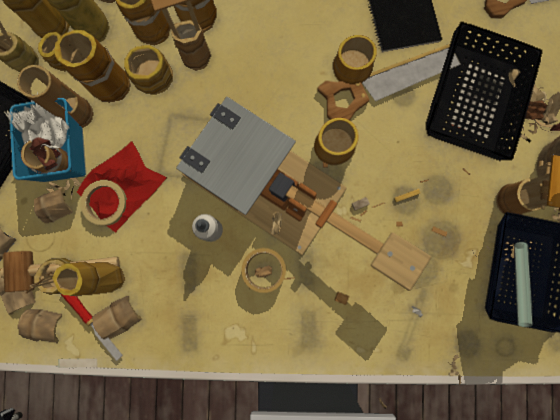

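View pics/scene.png

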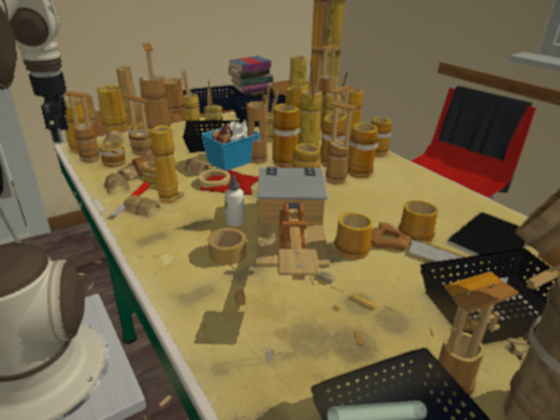

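The top view shows the box with its lid at (240,155), the fork at (290,190) and the pad at (402,260). The lever runs up-left towards the box, with the mug at (336,140), the tape at (263,270) and the glue bottle at (206,226). I'll enlarge the lever area.

Run:
```python
from h import *
f=dict(np.load('top.npz'))
c=f['color'][170:310,260:450,::-1]; cv2.imwrite('pics/crop.png',cv2.resize(c,None,fx=4,fy=4,interpolation=cv2.INTER_CUBIC))
for uv in [(402,260),(395,245),(415,275),(350,230),(335,220),(240,155),(500,300),(336,125),(263,255),(206,222),(230,105),(285,140)]:
    print(uv,pts(f,uv).round(0)[0])
# pad mask: height 110..190 near pad
U,V=np.meshgrid(np.arange(330,450),np.arange(200,310)); uv=np.c_[U.ravel(),V.ravel()]
p=pts(f,uv); m=(p[:,2]>110)&(p[:,2]<200); p=p[m];uv=uv[m]
im=np.zeros((420,560),np.uint8); im[uv[:,1],uv[:,0]]=255
im=cv2.morphologyEx(im,cv2.MORPH_OPEN,np.ones((15,15)))
k=im[uv[:,1],uv[:,0]]>0; q=p[k]; print(k.sum(),q.mean(0))
r=cv2.minAreaRect(q[:,:2].astype(np.float32)); print(r,cv2.boxPoints(r))
A=np.c_[q[:,:2]-q[:,:2].mean(0),np.ones(len(q))]; print(np.linalg.lstsq(A,q[:,2],rcond=None)[0])
```

```text
(402, 260) [ 489. -136.  153.]
(395, 245) [ 518. -124.  148.]
(415, 275) [ 461. -160.  155.]
(350, 230) [547. -39. 127.]
(335, 220) [567. -10. 121.]
(240, 155) [697. 184. 119.]
(500, 300) [ 405. -393.    6.]
(336, 125) [784. -19.  54.]
(263, 255) [497. 138.   1.]
(206, 222) [558. 248. 121.]
(230, 105) [803. 208. 118.]
(285, 140) [730.  93. 118.]
1540 [ 487.20648628 -136.85823886  149.40312593]
((487.053955078125, -138.4943389892578), (84.6600341796875, 84.9026107788086), 69.60260772705078) [[ 432.51117 -163.37465]
 [ 512.0903  -192.9657 ]
 [ 541.59674 -113.61403]
 [ 462.01764  -84.02298]]
[-5.67401910e-02 -9.46032131e-02  1.49403126e+02]
```

View pics/crop.png

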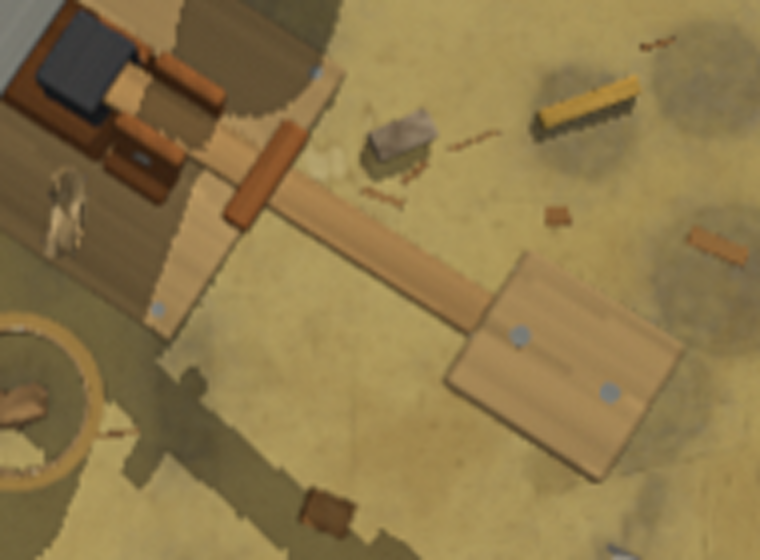

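The crop shows the pad corners at crop pixels (529,252), (684,349), (601,481) and (446,380). The cleat is near (265,175), and the fork cheeks at (190,80) and (152,140).

```bash
cat >> h.py <<'E'
def plane(f,uv,z):
    uv=np.atleast_2d(uv).astype(float); z=np.broadcast_to(z,len(uv))
    K=np.array([[f['fx'],0,f['cx']],[0,f['fy'],f['cy']],[0,0,1.]])
    n=cv2.undistortPoints(uv[:,None],K,np.array([float(f['k1']),0,0,0]))[:,0]
    T=f['extrinsics']; d=np.c_[n,np.ones(len(n))]@T[:3,:3].T; o=T[:3,3]
    return o+d*((z-o[2])/d[:,2])[:,None]
E
python3 - <<'E'
from h import *
f=dict(np.load('top.npz'))
o=np.array([260,170])
P=plane(f,np.array([(529,252),(684,349),(601,481),(446,380)])/4+o,[144,155,155,144])
print(P.round(1)); fr=(P[0]+P[3])/2; re=(P[1]+P[2])/2
d=fr-re; print('centre',P.mean(0),'rear',re,'len',np.hypot(*d[:2]),'width',np.linalg.norm(P[0]-P[3]),'yaw',np.degrees(np.arctan2(d[1],d[0])))
# lever edges near cleat/pad, top surface; lid
L=plane(f,np.array([(470,330),(270,207),(490,292),(293,175)])/4+o,[132,125,132,125]);print(L.round(1),np.degrees(np.arctan2(*(L[1]-L[0])[1::-1])),np.degrees(np.arctan2(*(L[3]-L[2])[1::-1])))
U,V=np.meshgrid(np.arange(170,300),np.arange(90,220)); uv=np.c_[U.ravel(),V.ravel()]
p=pts(f,uv); m=(p[:,2]>112)&(p[:,2]<127); r=cv2.minAreaRect(p[m,:2].astype(np.float32)); print('lid',r,cv2.boxPoints(r),p[m,2].mean())
# baseboard front corners
B=plane(f,np.array([(345,70),(168,340)])/4+o,12);print(B)
q=R.from_quat(read_state()['ee_rot']).as_matrix();print(q.round(3))
E
```

```text
[[ 541.1 -119.6  144. ]
 [ 494.9 -191.7  155. ]
 [ 431.6 -151.1  155. ]
 [ 478.4  -79.   144. ]]
centre [ 486.4854491  -135.31972002  149.5       ] rear [ 463.22793021 -171.36567478  155.        ] len 85.79564184999806 width 74.68502038844169 yaw 57.16914148988386
[[ 503.1  -93.   132. ]
 [ 562.7    5.2  125. ]
 [ 521.9 -102.9  132. ]
 [ 578.9   -6.2  125. ]] 58.73091450978294 59.48414915828081
lid ((697.4351806640625, 193.42344665527344), (250.95558166503906, 247.92312622070312), 6.491305351257324) [[558.7477  302.40472]
 [586.776    56.07103]
 [836.1227   84.44217]
 [808.09436 330.77588]] 119.43916270118807
[[651.7124482  -46.52337662  12.        ]
 [498.5825025   50.99197262  12.        ]]
[[-0.938  0.347 -0.   ]
 [ 0.347  0.938 -0.001]
 [ 0.    -0.001 -1.   ]]
```

Request:
{"name": "move_arm", "arguments": {
  "moves": [
    [[-27,-33,0],[0,0,0]],
    [[-27,-33,0],[0,0,0]],
    [[-27,-33,0],[0,0,0]],
    [[-27,-33,0],[0,0,0]],
    [[-27,-33,0],[0,0,0]],
    [[-27,-33,0],[0,0,0]],
    [[-27,-33,0],[0,0,0]],
    [[-27,-33,0],[0,0,0]],
    [[-27,-33,0],[0,0,0]],
    [[-27,-33,0],[0,0,0]],
    [[-27,-33,0],[0,0,0]],
    [[-27,-33,0],[0,0,0]],
    [[-27,-33,0],[0,0,0]],
    [[-27,-33,0],[0,0,0]],
    [[-27,-33,0],[0,0,0]],
    [[-27,-33,0],[0,0,0]],
    [[-27,-33,0],[0,0,0]],
    [[-27,-33,0],[0,0,0]]
  ],
  "claw": -1
}}

```text
clock: 2.35
ee_pos: [440.6, -211.5, 253.0]
ee_rot: [0.177, 0.984, 0.0, -0.0]
force: [0.5, 0.4, 0.5]
width: -0.2
gripper_force: 0.0
```

Request:
{"name": "move_arm", "arguments": {
  "moves": [
    [[0,0,0],[0,0,10.2]],
    [[0,0,0],[0,0,10.2]],
    [[0,0,0],[0,0,10.2]],
    [[0,0,0],[0,0,10.2]],
    [[0,0,0],[0,0,10.2]],
    [[0,0,0],[0,0,10.2]],
    [[0,0,0],[0,0,10.2]],
    [[0,0,0],[0,0,10.2]],
    [[0,0,0],[0,0,10.2]],
    [[0,0,0],[0,0,10.2]],
    [[0,0,0],[0,0,0]],
    [[0,0,0],[0,0,0]]
  ]
}}

```text
clock: 3.85
ee_pos: [440.4, -210.1, 253.1]
ee_rot: [0.875, 0.484, -0.0, -0.0]
force: [-0.3, -0.0, -0.2]
width: -0.1
gripper_force: 0.0
```

Run:
```python
from h import *
s=read_state();M=R.from_quat(s['ee_rot']).as_matrix();print(s['clock'],s['ee_pos'],s['force'],s['width'],M.round(3),s['qpos'])
c=np.array([486.5,-135.3,149.5]);u=np.array([np.cos(1.0036),np.sin(1.0036),0])
print('tool->rear',(c-45*u-s['ee_pos'])@M)
f=grab_frame('wrist'); save('w1',f)
```

```text
3.85 [ 440.38909766 -210.09347109  253.12649487] [-0.2658455  -0.02308842 -0.21943255] -0.12808520303846904 [[ 0.531  0.847 -0.   ]
 [ 0.847 -0.531  0.   ]
 [-0.    -0.    -1.   ]] [-4.45122633e-01 -6.10367587e-02  2.60929313e-02  1.65824193e+00
 -1.44994107e-05  1.68600602e+00]
tool->rear [ 42.86871668  -0.96729179 103.62462774]
```

View pics/w1.png

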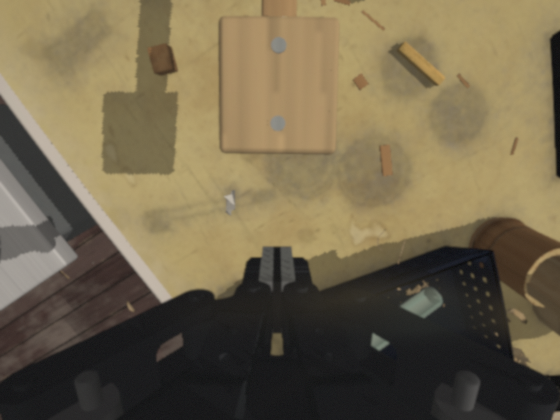

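The wrist view shows the pad (edges at columns 220–337, rear edge at row 152) centred on the fingers at column 277 and square to them. Next I go down behind its rear edge.

Request:
{"name": "move_arm", "arguments": {
  "moves": [
    [[0,0,30],[0,0,0]],
    [[0,0,30],[0,0,0]],
    [[0,0,20],[0,0,0]],
    [[0,0,13],[0,0,0]],
    [[10,0,0],[0,0,0]],
    [[10,0,0],[0,0,0]],
    [[5,0,0],[0,0,0]],
    [[0,0,0],[0,0,0]]
  ]
}}

```text
clock: 4.9
ee_pos: [454.3, -188.6, 160.8]
ee_rot: [0.876, 0.483, 0.0, 0.0]
force: [0.2, -0.0, 0.0]
width: -0.1
gripper_force: 0.0
```

Request:
{"name": "move_arm", "arguments": {
  "moves": [
    [[3,0,0],[0,0,0]],
    [[3,0,0],[0,0,0]],
    [[3,0,0],[0,0,0]],
    [[3,0,0],[0,0,0]],
    [[0,0,0],[0,0,0]]
  ]
}}

```text
clock: 5.52
ee_pos: [460.3, -178.8, 160.3]
ee_rot: [0.876, 0.482, -0.0, -0.0]
force: [0.1, -0.4, 0.7]
width: 0.3
gripper_force: 0.8
```

Request:
{"name": "move_arm", "arguments": {
  "moves": [
    [[2.5,0,0],[0,0,0]],
    [[2.5,0,0],[0,0,0]],
    [[2.5,0,0],[0,0,0]],
    [[2.5,0,0],[0,0,0]]
  ]
}}

```text
clock: 6.02
ee_pos: [465.7, -170.2, 160.3]
ee_rot: [0.876, 0.482, -0.0, -0.0]
force: [-2.0, -1.0, 0.6]
width: -0.1
gripper_force: 1.6
```

Request:
{"name": "move_arm", "arguments": {
  "moves": [
    [[2.5,0,0],[0,0,0]],
    [[2.5,0,0],[0,0,0]],
    [[2.5,0,0],[0,0,0]],
    [[2.5,0,0],[0,0,0]]
  ]
}}

```text
clock: 6.52
ee_pos: [471.0, -161.8, 160.2]
ee_rot: [0.876, 0.482, -0.0, -0.0]
force: [-1.2, -2.5, -0.5]
width: -0.2
gripper_force: 1.4
```

Run:
```python
from h import *
f=grab_frame('top'); save('t2',f)
c=f['color'][160:300,260:450,::-1]; cv2.imwrite('pics/t2c.png',cv2.resize(c,None,fx=4,fy=4,interpolation=cv2.INTER_CUBIC))
```

```text
(no output)
```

View pics/t2c.png

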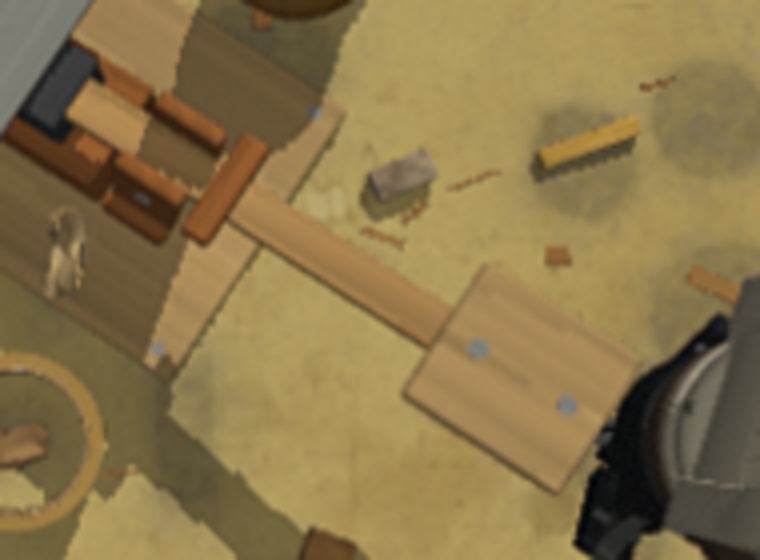

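The top view shows the lever about 25 mm further in. The cleat at (225,190) is almost at the fork cheeks, and the tip is entering under the lid at (60,90). I'll keep pushing gently until the force rises.

Request:
{"name": "move_arm", "arguments": {
  "moves": [
    [[2,0,0],[0,0,0]],
    [[2,0,0],[0,0,0]]
  ]
}}

```text
clock: 6.82
ee_pos: [473.1, -158.5, 160.3]
ee_rot: [0.876, 0.482, -0.0, 0.0]
force: [-1.1, -2.6, 0.4]
width: -0.1
gripper_force: 1.4
```

Request:
{"name": "move_arm", "arguments": {
  "moves": [
    [[1.5,0,0],[0,0,0]],
    [[1.5,0,0],[0,0,0]]
  ]
}}

```text
clock: 7.08
ee_pos: [474.1, -156.9, 160.3]
ee_rot: [0.876, 0.482, -0.001, 0.001]
force: [-7.5, -12.1, 0.0]
width: -0.3
gripper_force: 7.2
```

The sharp rise to 14 N means the cleat is against the fork. I'll back off, rise, and move over the pad's centre.

Request:
{"name": "move_arm", "arguments": {
  "moves": [
    [[-5,0,0],[0,0,0]],
    [[-7,0,0],[0,0,0]],
    [[0,0,-20],[0,0,0]],
    [[0,0,-25],[0,0,0]],
    [[20,0,0],[0,0,0]],
    [[25,0,0],[0,0,0]],
    [[15,0,0],[0,0,0]],
    [[8,0,0],[0,0,0]],
    [[0,0,15],[0,0,0]],
    [[0,0,12],[0,0,0]],
    [[0,0,0],[0,0,0]],
    [[0,0,0],[0,0,0]]
  ]
}}

```text
clock: 8.57
ee_pos: [504.4, -109.0, 178.4]
ee_rot: [0.876, 0.482, -0.0, -0.0]
force: [0.5, 0.1, 0.7]
width: -0.2
gripper_force: 0.0
```

Run:
```python
from h import *
f=grab_frame('top'); save('t3',f)
c=f['color'][130:280,220:420,::-1]; cv2.imwrite('pics/t3c.png',cv2.resize(c,None,fx=4,fy=4,interpolation=cv2.INTER_CUBIC))
```

```text
(no output)
```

View pics/t3c.png

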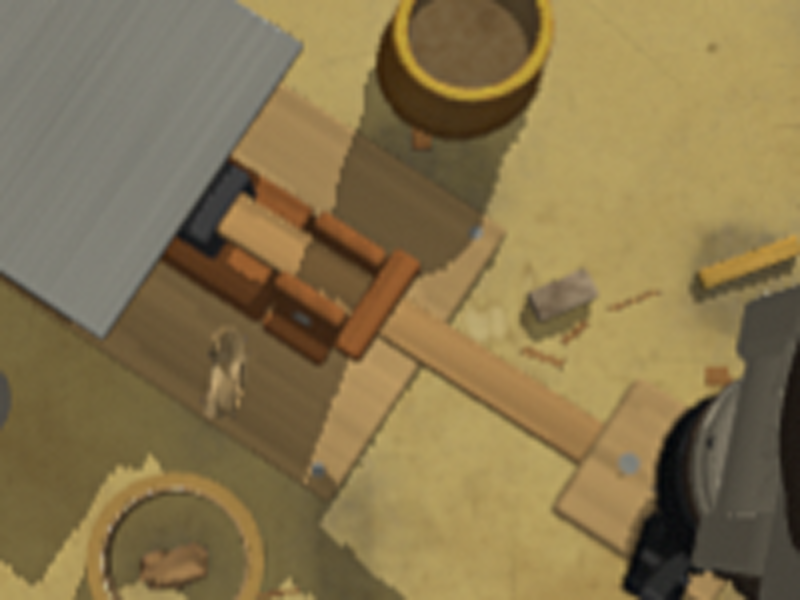

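The cleat is flush against the cheeks at (380,300) and the tip is under the lid's lip. Next I press down gently.

Request:
{"name": "move_arm", "arguments": {
  "moves": [
    [[0,0,3],[0,0,0]],
    [[0,0,3],[0,0,0]],
    [[0,0,3],[0,0,0]],
    [[0,0,3],[0,0,0]],
    [[0,0,2],[0,0,0]],
    [[0,0,0],[0,0,0]]
  ]
}}

```text
clock: 9.38
ee_pos: [504.6, -108.7, 164.2]
ee_rot: [0.876, 0.482, -0.0, 0.0]
force: [0.1, -0.7, 2.8]
width: -0.0
gripper_force: 0.7
```

Request:
{"name": "move_arm", "arguments": {
  "moves": [
    [[-0.3,0,3],[0,0,0]],
    [[-0.3,0,3],[0,0,0]],
    [[-0.3,0,3],[0,0,0]],
    [[-0.3,0,3],[0,0,0]],
    [[-0.3,0,3],[0,0,0]],
    [[0,0,0],[0,0,0]]
  ]
}}

```text
clock: 10.12
ee_pos: [503.8, -110.1, 149.3]
ee_rot: [0.876, 0.482, -0.0, 0.0]
force: [-1.3, -2.2, 4.7]
width: 0.1
gripper_force: 2.2
```

Request:
{"name": "move_arm", "arguments": {
  "moves": [
    [[-0.2,0,3],[0,0,0]],
    [[-0.2,0,3],[0,0,0]],
    [[-0.2,0,3],[0,0,0]],
    [[-0.2,0,3],[0,0,0]],
    [[-0.2,0,3],[0,0,0]],
    [[0,0,0],[0,0,0]]
  ]
}}

```text
clock: 10.88
ee_pos: [503.2, -111.3, 134.5]
ee_rot: [0.876, 0.482, -0.0, 0.0]
force: [-2.7, -4.3, 6.4]
width: -0.1
gripper_force: 3.1
```

Request:
{"name": "move_arm", "arguments": {
  "moves": [
    [[-0.4,0,3],[0,0,0]],
    [[-0.4,0,3],[0,0,0]],
    [[-0.2,0,3],[0,0,0]],
    [[-0.2,0,3],[0,0,0]],
    [[0,0,3],[0,0,0]],
    [[0,0,0],[0,0,0]]
  ]
}}

```text
clock: 11.62
ee_pos: [502.9, -111.8, 119.6]
ee_rot: [0.876, 0.482, 0.0, 0.0]
force: [-0.6, -1.0, 5.5]
width: -0.1
gripper_force: 2.9
```

Request:
{"name": "move_arm", "arguments": {
  "moves": [
    [[0,0,3],[0,0,0]],
    [[0,0,3],[0,0,0]],
    [[0.2,0,3],[0,0,0]],
    [[0.2,0,3],[0,0,0]],
    [[0.2,0,3],[0,0,0]],
    [[0,0,0],[0,0,0]]
  ]
}}

```text
clock: 12.38
ee_pos: [503.3, -111.2, 104.5]
ee_rot: [0.876, 0.482, 0.0, 0.0]
force: [-1.1, -0.9, 5.3]
width: 0.2
gripper_force: 2.7
```

Run:
```python
from h import *
f=grab_frame('top'); save('t4',f); g=grab_frame('scene'); save('s4',g)
a=cv2.resize(f['color'][130:280,220:420,::-1],(600,450)); b=cv2.resize(g['color'][150:300,220:370,::-1],(450,450))
cv2.imwrite('pics/t4c.png',cv2.resize(np.hstack([a,b]),(800,343)))
for fr in('top','t4'):
    F=dict(np.load(fr+'.npz'))
    print([pts(F,p)[0].round(0) for p in [(280,165),(270,180),(255,200),(240,155),(285,145)]])
```

```text
[array([701., 104.,  12.]), array([657., 124.,  62.]), array([604., 151., 122.]), array([697., 184., 119.]), array([719.,  93., 119.])]
[array([700., 104.,  13.]), array([644., 121., 129.]), array([620., 158.,  12.]), array([694., 183., 132.]), array([713.,  92., 142.])]
```

View pics/t4c.png

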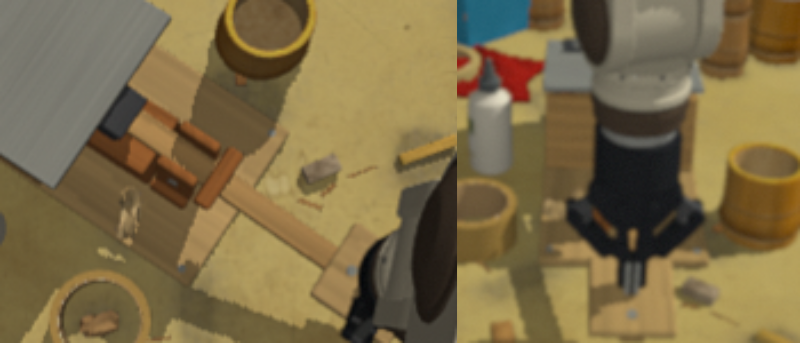

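The lid is rising and the cleat is still at the fork. I'll continue to the final height.

Request:
{"name": "move_arm", "arguments": {
  "moves": [
    [[0.2,0,3],[0,0,0]],
    [[0.2,0,3],[0,0,0]],
    [[0.2,0,3],[0,0,0]],
    [[0.2,0,3],[0,0,0]],
    [[0,0,1.5],[0,0,0]],
    [[0,0,0],[0,0,0]],
    [[0,0,0],[0,0,0]]
  ]
}}

```text
clock: 13.35
ee_pos: [504.2, -110.1, 91.4]
ee_rot: [0.876, 0.483, 0.001, -0.0]
force: [1.1, 2.4, 5.2]
width: 0.4
gripper_force: 2.5
```

Run:
```python
from h import *
f=grab_frame('top'); save('t5',f)
U,V=np.meshgrid(np.arange(185,295),np.arange(95,215)); uv=np.c_[U.ravel(),V.ravel()]
u=np.array([.537,.843]);n=np.array([-.843,.537]);F0=np.array([609.5,56])
for nm in('top','t4','t5'):
    F=dict(np.load(nm+'.npz')); p=pts(F,uv); x=(p[:,:2]-F0)@u; y=(p[:,:2]-F0)@n
    m=(abs(y)<80)&(x>85)&(x<200)&(p[:,2]>112)&(p[:,2]<170)
    c=np.polyfit(x[m],p[m,2],1); print(nm,c[0],np.arctan(c[0]),'lip z',np.polyval(c,76),m.sum())
s=read_state();print(s['clock'],s['ee_pos'],s['force'])
cv2.imwrite('pics/t5c.png',cv2.resize(f['color'][130:280,220:420,::-1],(800,600)))
```

```text
top -5.293743429718093e-05 -5.29374342477308e-05 lip z 119.29457746182743 4316
t4 -0.14631332033520072 -0.14528245751556743 lip z 144.87625244719752 4312
t5 -0.18375438416575737 -0.18172710300103473 lip z 151.4849125622167 4310
13.4 [ 504.18164655 -110.08196499   91.38981779] [0.34083561 1.79817909 6.208255  ]
```

View pics/t5c.png

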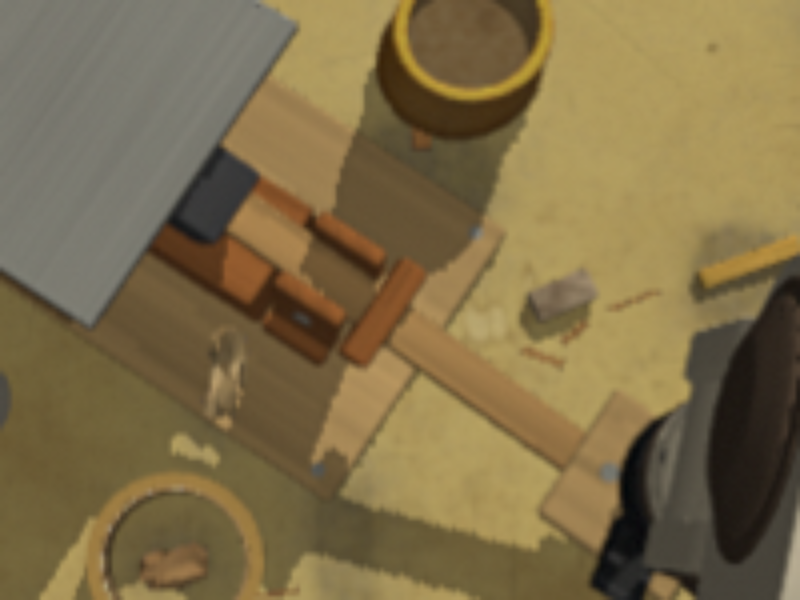

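The lid is at 0.18 rad, so the lip is up about 31 mm. The lever still sits in the fork with its tip under the lip. The side force shows the finger dragging slightly rearward, so I'll relax it with a small forward nudge and check it holds.

Request:
{"name": "move_arm", "arguments": {
  "moves": [
    [[1,0,0],[0,0,0]],
    [[1,0,0],[0,0,0]],
    [[0,0,0],[0,0,0]],
    [[0,0,0],[0,0,0]],
    [[0,0,0],[0,0,0]],
    [[0,0,0],[0,0,0]],
    [[0,0,0],[0,0,0]],
    [[0,0,0],[0,0,0]],
    [[0,0,0],[0,0,0]]
  ]
}}

```text
clock: 14.52
ee_pos: [504.4, -109.5, 91.1]
ee_rot: [0.876, 0.482, -0.0, 0.0]
force: [-1.9, -4.3, 5.1]
width: -0.2
gripper_force: 3.2
```

Run:
```python
from h import *
f=grab_frame('top'); save('t6',f)
U,V=np.meshgrid(np.arange(185,295),np.arange(95,215)); uv=np.c_[U.ravel(),V.ravel()]
u=np.array([.537,.843]);n=np.array([-.843,.537]);F0=np.array([609.5,56])
for nm in('t5','t6'):
    F=dict(np.load(nm+'.npz')); p=pts(F,uv); x=(p[:,:2]-F0)@u; y=(p[:,:2]-F0)@n
    m=(abs(y)<80)&(x>85)&(x<200)&(p[:,2]>112)&(p[:,2]<170)
    c=np.polyfit(x[m],p[m,2],1); print(nm,np.arctan(c[0]),174*np.sin(np.arctan(-c[0])))
    U2,V2=np.meshgrid(np.arange(300,332),np.arange(190,225)); p=pts(F,np.c_[U2.ravel(),V2.ravel()]); x=(p[:,:2]-F0)@u; y=(p[:,:2]-F0)@n
    k=(p[:,2]>122)&(p[:,2]<150)&(abs(y)>14)&(abs(y)<28)&(x<-15)&(x>-50)
    print('cleat top x range',np.percentile(x[k],[2,50,98]) if k.any() else None,k.sum())
    a=plane(F,np.array([(425,265),(403,258),(345,355),(365,363)])/4+np.array([220,130]),130); print(((a[:,:2]-F0)@u).round(1))
s=read_state();print(s['clock'],s['ee_pos'],s['force'],abs(s['qvel']).max())
```

```text
t5 -0.18172710300103473 31.446759863598007
cleat top x range [-19.16410186 -17.54144797 -15.35261378] 21
[-38.1 -27.  -29.5 -40. ]
t6 -0.18343926575798147 31.739724165889086
cleat top x range [-19.12567643 -17.54040592 -15.58512647] 21
[-38.1 -27.  -29.5 -40. ]
14.575 [ 504.42891707 -109.41536644   91.06086643] [-2.9580958  -4.09591907  5.70461435] 0.0006380443604148132
```

```bash
python3 -c "
from workcell import sign_off;print(sign_off())"
```

```text
the job is handed in; nothing more can be done
None
```

I pushed the lever home against the fork and pressed its pad down. I handed the job in at about 14.6 s, still holding the pad with about 6 N of downward force and the lid's lip up about 32 mm.

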